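Hold a cast buckle plate flush on the sloped riveting stage

TASK

Take the cast buckle plate by its upright lug and lift it out of the open mould, then tilt it to match the sloped wooden face of the riveting jig and feel it down flush: underside flat on the wood, centred and squared up with the face. Press gently until the sprung face has sunk about halfway (about 6 mm), never down onto its stop, and finish still gripping the lug and holding the plate pressed there; do not let go. Leave the spool, the jar and the hammer where they are.

Things in the scene. Friction and masses are not known exactly. Their poses are not given: they have to be found in the camera images.
- plate: cast aluminium buckle plate, 60 (x) x 72 (y) x 8 mm thick, with one upright lug in the middle of its upper side; about 0.13 kg. Origin at the centre of its flat underside, z up through the lug. The same when turned half round about z. It starts lying in the mould's cavity, its upper side level with the mould's top
- lug (a point): point inside the lug at which to grip it, 33 mm above the plate's underside (25 mm above its upper side). The lug is a block 26 mm along the plate's x, 12 mm thick along its y, standing 36 mm above the upper side (top 44 mm above the underside): pinch it across the 12 mm, along the plate's y. Axes as the plate's
- die: open mould, a dark steel block 110 (x) x 120 (y) x 28 mm high, fixed to the bench, with a cavity 64 x 76 mm and 8 mm deep in its top (cavity floor 20 mm above the bench). Origin at the centre of its underside
- stage: grey riveting jig, fixed to the bench: base plate 140 (x) x 150 (y) x 12 mm with two cheeks up to 90 mm high, outside 142 mm apart along y (158 mm over the pivot bosses), carrying the tilting face between them. Origin at the centre of its underside. The pivot runs along its y, 75 mm above the bench
- cradle (a joint): slope of the face about the pivot, rad: 0 is level; when positive the face's low edge is on the jig's -x side, the upper side looking up and towards -x. It is somewhere from 0.25 to 0.62 and clamped tight: it does not give under working loads
- face_mid (a point): centre of the upper surface of the sloped wooden face, which is 100 (x) x 110 (y) x 8 mm, about 29 mm off the pivot. z is the outward normal of the surface, y lies level along the pivot, x runs up the slope. Moves with the face as it is pressed in. The plate should lie with its x along this x (either way round), its y along this y and its underside centre on this point
- face (a joint): how far the wooden face has been pressed in along its normal, m: 0 untouched, 0.012 on its stop. Spring: it starts to move at about 1.7 N and takes about 1 N more per mm (about 8 N at 6 mm)
- spool: bystander: black thread spool standing upright, 40 mm across, 46 mm high, origin at the centre of its underside
- jar: bystander: glass jar with a steel cap, 56 mm across, 75 mm high, origin at the centre of its underside
- hammer: bystander: hammer 240 mm long lying on the bench along its x axis, origin underneath it
Not all that is in view belongs to the job. What is shaped like the plate but purple is not meant. Leave any green look-alike of the stage alone.

How it is judged:
On the way:
1. the plate is lifted by its lug clear of the mould (z of plate in the frame of die above 0.045 m and distance between the grasp point and lug below 0.022 m and contact force between the fingers and plate above 3 N), for 0.2 s.
At the end, for the whole second after the job is handed in: The lug is still gripped (grasp point within 22 mm of the lug point); the plate lies on the sloped face within 0.05 rad and 3 mm, centred within 12 mm each way, squared within 0.15 rad, over 60 mm high and still; the face is pressed in 3 to 9 mm, through the last second (angle between the z axis of plate and the z axis of face_mid, either way round below 0.05 rad and angle between the x axis of plate and the x axis of face_mid, either way round below 0.15 rad and x of plate in the frame of face_mid between -0.012 and 0.012 m and y of plate in the frame of face_mid between -0.012 and 0.012 m and z of plate in the frame of face_mid between -0.003 and 0.003 m and value of joint face between 0.003 and 0.009 m and height (world z) of plate above 0.06 m and linear speed of plate below 0.01 m/s and distance between the grasp point and lug below 0.022 m and contact force between the fingers and plate above 3 N); the arm keeps its last pose, push and grip.
It fails at once if the spool is moved by more than 30 mm (distance of spool from where it was at the start of the episode above 0.03 m).
It fails at once if the jar is moved by more than 30 mm (distance of jar from where it was at the start of the episode above 0.03 m).
It fails at once if the hammer is moved by more than 30 mm (distance of hammer from where it was at the start of the episode above 0.03 m).
It fails at once if the sprung face is driven onto its stop (value of joint face above 0.0115 m).
It also fails if it takes over 48 s, if anything falls off the work surface, if the arm or the gripper's body presses on something with over 40 N, if the wrist force passes 120 N, or if a joint passes its speed limit or range.

ROBOT

A 6-joint arm with a two-finger parallel gripper is mounted at the origin on the work surface. World frame = base frame: x ahead of the robot, y to its left, z up, the work surface at z = 0. Lengths are in m, angles in rad, forces in N, time in s.
With the tool pointing down it reaches from about 0.325 to 0.9 m from the base axis. Payload 3.5 kg.
Tool frame: the origin (TCP) lies between the finger pads; the fingertips stand 19 mm ahead of it and the grasp point (between the pads) is the TCP; z points along the fingers, y is the line along which they close (so a half turn about z gives the same grasp; the last joint's range is limited). The gripper opens to 85 mm and grips with 20 to 120 N. Pads are 22 mm wide; open, the fingers measure 114 mm over their backs; the gripper's body (76 mm by 85 mm) begins 54 mm behind the grasp point. The pads swing forward as they close: fully open they stand 13 mm farther back than shut.
Start: joints at [-1.368, 0.276, -0.026, 1.268, 0, 1.467], TCP at [0.188, -0.596, 0.25] pointing down, gripper open.
Joint ranges: [-3.12, 3.12], [-0.85, 1.88], [-1.08, 1.24], [-1.95, 2.15], [-1.57, 1.53], [-3.14, 3.14]. Speed limits (rad/s): [2.57, 2.57, 3.14, 3.14, 3.14, 3.14].

INTERFACE

Orientations are given as [roll, pitch, yaw] about the fixed x, y, z axes, in that order (R = Rz(yaw) Ry(pitch) Rx(roll)).
In Python, from workcell import arm, eoat, grab_frame, camera_info, job, cut_out, place_of gives the robot as it stands. The module is installed in compiled form; this text tells all that it offers. Calls block until the motion is done:
- arm.move_to(position, orientation): joint-space move of the TCP to a pose.
- arm.line_to(position, feed=0.15, rotation=None): straight line of the TCP; rotation=None keeps the orientation; feed is the mean speed in m/s.
- arm.move_joints(angles): joint-space move.
- eoat.open_gripper() and eoat.grab(): open the fingers fully, or close them until they stop; the grip force is fixed at half the most.
- arm.wait(seconds).
- arm.inverse_kinematics(position, orientation): joint angles nearest the present ones, or None.
- arm.read_state(): the state.
- grab_frame(name): name is "scene" or "side" or "wrist"; returns the picture (420x560x3 uint8, red, green, blue); there is no depth.
- camera_info(name): a dict with "vertical_fov" (degrees; the focal length in pixels is half the picture's height over the tangent of half this angle, whatever the lens; pixels are square), "cx", "cy" (the principal point, pixels), "extrinsics" (4x4, takes a point from camera to world coordinates). Camera axes: x right, y up, looking along -z (the intrinsics and any distortion apply to the point x, -y, -z); pixel columns grow to the right and rows downward; lengths in m; the calibration is good to about 2 mm. A picture is of the moment at which its call begins: read the wrist's pose just before it. camera_info takes no time and is no camera call; for the wrist camera it gives the pose at the moment of the call.
A pose or a line that the arm cannot do raises arm.MotionError and nothing moves.
- job.sign_off(): hands the job in; it is judged then, once.
Trained networks look in the newest picture that a camera, given by its name, has taken for a name from the list of things; names that differ only in an ending like _2 or _b are one class to them, and where a whole thing is asked for, a point or a joint stands for the part that bears it (a point fixed in the world has none). Each returns a list of dicts, best first, with "score" (0 to 1); they miss things now and then, are a little off and sometimes report something else, mostly with a low value. They report only what shows in the picture. A call takes as long as a camera call. They do not tell look-alikes from the thing itself.
- cut_out(target, camera): "pixels" (420x560 bool, what is visible of it) and "bbox" ([left, top, width, height] in pixels, round what is visible of it).
- place_of(target, camera): "location" ([column, row] in pixels: a listed point, or the origin of a listed thing).
The state is a dict: "t": time; "joints": joint angles; "dq": joint speeds; "joint_torque": joint torques, N m; "tcp_pos": TCP position; "tool_rot": TCP orientation; "wrist_force": force on the tool from outside, world axes, zero at the start; "moment": the same for the moment, N m; "opening": opening from 0.0 (shut) to 1.0 (fully open); "finger_force": force on a finger pad.
Only numpy, scipy, OpenCV 4.12 (cv2) and the standard library are available. Lean on these libraries where they do the work, as an engineer would, in place of code of your own. Each camera call takes 0.05 s, during which the arm holds its last target. There are 200 camera calls.

## Working session

There is one attempt and no reset: what is moved stays moved. The work goes in short steps, each a Python script; the robot and the scene stay as the last script left them, time stands still between calls to the robot, and variables do not carry over. Pictures are saved under pics/ and viewed, at most 10 in all, crops included, and the job is handed in when it is done.

```bash
mkdir -p pics; python3 - <<'E'
from workcell import *
import cv2,numpy as np
for n in ["scene","side","wrist"]:
    im=grab_frame(n); cv2.imwrite(f"pics/{n}0.png",im[:,:,::-1])
    i=camera_info(n); print(n,{k:(np.round(v,4).tolist() if k=="extrinsics" else v) for k,v in i.items()})
    for t in ["plate","lug","die","stage","face_mid","spool","jar","hammer"]:
        print(t,[(round(d["score"],2),np.round(d["location"],1).tolist()) for d in place_of(t,n)])
s=arm.read_state();print(s)
E
```

```text
scene {'vertical_fov': 57.37014932561539, 'cx': 273.309460944443, 'cy': 207.75185197348745, 'extrinsics': [[0.2063, -0.7053, 0.6782, 1.1701], [0.9784, 0.1411, -0.1509, -0.1191], [0.0108, 0.6947, 0.7192, 0.8041], [0.0, 0.0, 0.0, 1.0]]}
plate [(0.88, [303.9, 188.0]), (0.72, [336.2, 215.2])]
lug [(0.91, [301.4, 175.9]), (0.83, [340.7, 204.5])]
die [(0.56, [338.3, 220.3])]
stage [(0.88, [176.8, 246.5])]
face_mid [(0.95, [164.3, 217.3]), (0.88, [158.2, 165.1])]
spool [(0.69, [259.8, 210.0])]
jar [(0.83, [315.1, 315.6])]
hammer [(0.65, [188.8, 333.4])]
side {'vertical_fov': 52.18387308767255, 'cx': 277.4202985577453, 'cy': 213.16106881163267, 'extrinsics': [[-0.8072, 0.4191, -0.4157, 0.0883], [-0.5902, -0.5586, 0.5828, 0.6661], [0.0121, 0.7158, 0.6982, 0.8478], [0.0, 0.0, 0.0, 1.0]]}
plate [(0.76, [317.4, 306.8]), (0.6, [242.0, 286.3]), (0.15, [349.4, 166.8])]
lug [(0.85, [245.4, 281.4]), (0.85, [314.7, 301.2])]
die [(0.67, [243.9, 289.6])]
stage [(0.68, [408.9, 217.8]), (0.63, [340.1, 190.7])]
face_mid [(0.88, [420.2, 185.8]), (0.56, [348.4, 165.7])]
spool [(0.51, [323.6, 253.7])]
jar [(0
[... 357 characters left out ...]
't': 1.35, 'joints': array([-1.36839086e+00,  2.76378681e-01, -2.64051060e-02,  1.26795805e+00,
        6.91994823e-06,  1.46736023e+00]), 'dq': array([ 4.09113359e-04, -6.46704156e-05,  1.09866249e-03,  8.07938645e-04,
       -1.03939399e-03,  9.28223493e-04]), 'joint_torque': array([-1.33256749e-04, -4.45490992e+01,  2.95559031e+01,  1.10618606e-03,
       -1.60701534e-04,  1.11170134e-06]), 'tcp_pos': array([ 0.18815775, -0.59601555,  0.25032414]), 'tool_rot': array([ 3.14153775e+00, -1.25727841e-06,  3.05841563e-01]), 'wrist_force': array([-0.95821056, -0.26586017, -0.07413882]), 'moment': array([-0.00581751,  0.01463741,  0.00476156]), 'finger_force': 0.0, 'opening': 0.9995382052103201}
```

View pics/scene0.png

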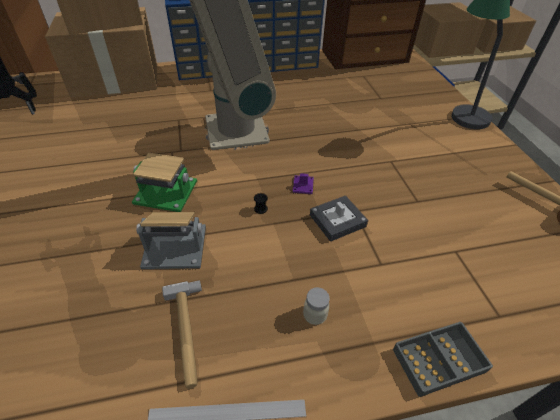

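View pics/side0.png

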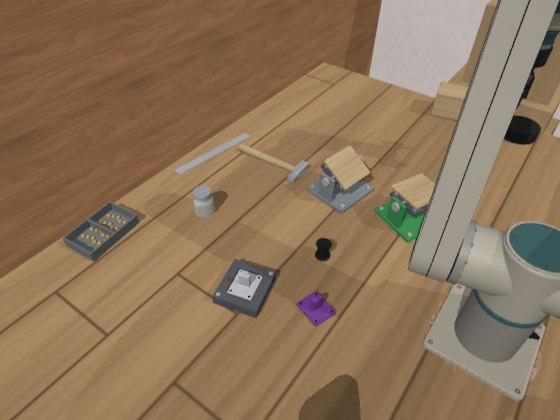

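```bash
cat > h.py <<'E'
from workcell import *
import cv2,numpy as np
from scipy.spatial.transform import Rotation as R
def foc(i): return 210/np.tan(np.radians(i["vertical_fov"])/2)
def ray(i,px):
    E=i["extrinsics"]; f=foc(i)
    d=E[:3,:3]@np.array([(px[0]-i["cx"])/f,-(px[1]-i["cy"])/f,-1]); return E[:3,3],d/np.linalg.norm(d)
def tri(obs):
    A=0;b=0
    for i,px in obs:
        o,d=ray(i,px); P=np.eye(3)-np.outer(d,d); A=A+P; b=b+P@o
    x=np.linalg.solve(A,b); return x,[np.linalg.norm(np.cross(x-ray(i,p)[0],ray(i,p)[1])) for i,p in obs]
def onz(i,px,z):
    o,d=ray(i,px); return o+d*(z-o[2])/d[2]
def proj(i,X):
    E=i["extrinsics"]; c=(np.atleast_2d(X)-E[:3,3])@E[:3,:3]; f=foc(i)
    return np.c_[i["cx"]+f*c[:,0]/-c[:,2], i["cy"]-f*c[:,1]/-c[:,2]]
E
python3 - <<'E'
from h import *
s,d=camera_info("scene"),camera_info("side")
for n,a,b in [("lug",(340.7,204.5),(245.4,281.4)),("plate",(336.2,215.2),(242,286.3)),("die",(338.3,220.3),(243.9,289.6)),("stage",(176.8,246.5),(340.1,190.7)),("face",(164.3,217.3),(348.4,165.7)),("spool",(259.8,210),(323.6,253.7)),("jar",(315.1,315.6),(204,212)),("hammer",(188.8,333.4),(269.9,164.8)),("purple",(303.9,188),(317.4,306.8)),("green",(158.2,165.1),(420.2,185.8))]:
    x,e=tri([(s,a),(d,b)]); print(n,x.round(4),np.round(e,4))
w=camera_info("wrist");T=np.eye(4);st=arm.read_state();T[:3,:3]=R.from_euler("xyz",st["tool_rot"]).as_matrix();T[:3,3]=st["tcp_pos"]
print((np.linalg.inv(T)@w["extrinsics"]).round(4).tolist())
E
```

```text
lug [0.4874 0.2245 0.0529] [0.0021 0.0021]
plate [0.4987 0.2173 0.0201] [0.0074 0.0074]
die [0.5002 0.219  0.0039] [0.001 0.001]
stage [ 4.999e-01 -2.310e-01 -2.000e-04] [0.0012 0.0012]
face [ 0.4869 -0.2409  0.098 ] [0.0036 0.0036]
spool [ 0.4101  0.0085 -0.0015] [0.0017 0.0017]
jar [ 0.7654  0.0749 -0.005 ] [0.0012 0.0012]
hammer [ 0.7488 -0.2137 -0.0074] [0.0001 0.0001]
purple [ 0.3392  0.1567 -0.0036] [0.0055 0.0055]
green [ 0.2865 -0.2574  0.11  ] [0.0025 0.0025]
[[-0.0009, 0.9545, 0.2983, 0.0766], [1.0, 0.0009, -0.0001, 0.0005], [-0.0004, 0.2983, -0.9545, -0.1235], [0.0, 0.0, 0.0, 1.0]]
```

```bash
cat >> h.py <<'E'
def shot(name):
    i=camera_info("wrist"); im=grab_frame("wrist"); cv2.imwrite(f"pics/{name}.png",im[:,:,::-1])
    np.savez(f"pics/{name}.npz",**i); return i,im
E
python3 - <<'E'
from h import *
for k,(p,yaw) in enumerate([((0.5,-0.231,.27),0.0),((0.46,-0.30,.27),-1.57),((0.5,0.22,.22),0.0)]):
    try: arm.move_to(p,[np.pi,0,yaw])
    except arm.MotionError as e: print(k,e); continue
    i,im=shot(f"v{k}")
    for t in ["stage","face_mid","plate","lug","die"]:
        if (k<2)==(t in("stage","face_mid")): print(k,t,[(round(d["score"],2),np.round(d["location"],1).tolist()) for d in place_of(t,"wrist")])
    print(arm.read_state()["t"],arm.read_state()["joints"].round(2))
    if k==2:
        pass
a=[cv2.imread(f"pics/v{k}.png") for k in range(3)]
cv2.imwrite("pics/m.png",cv2.resize(np.hstack(a[:2]),(800,300),interpolation=cv2.INTER_AREA))
E
```

```text
0 stage [(0.98, [290.9, 314.3]), (0.89, [281.5, 172.8]), (0.46, [104.2, 236.1])]
0 face_mid [(0.77, [297.4, 368.2]), (0.76, [278.2, 203.8])]
3.25 [-0.55  0.14 -0.16  1.28 -0.    2.59]
1 stage [(0.82, [249.9, 219.3]), (0.66, [406.4, 205.6])]
1 face_mid [(0.9, [450.1, 233.8]), (0.58, [249.8, 256.8])]
7.4167 [-0.7   0.13 -0.16  1.28 -0.   -2.27]
2 plate [(0.85, [327.8, 303.7]), (0.84, [277.5, 189.1])]
2 lug [(0.92, [328.9, 318.5]), (0.9, [282.9, 194.9])]
2 die []
9.5167 [ 0.29  0.16 -0.24  1.17 -0.   -2.85]
```

```bash
ls pics
```

```text
m.png
scene0.png
side0.png
v0.npz
v0.png
v1.npz
v1.png
v2.npz
v2.png
wrist0.png
```

View pics/v0.png

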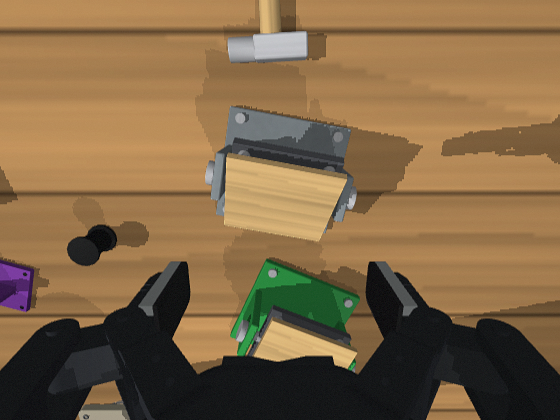

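View pics/v1.png

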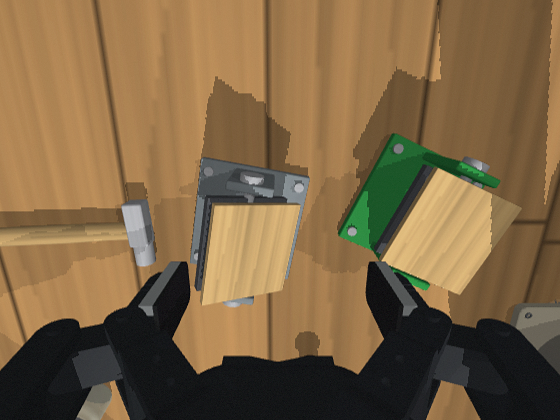

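View pics/v2.png

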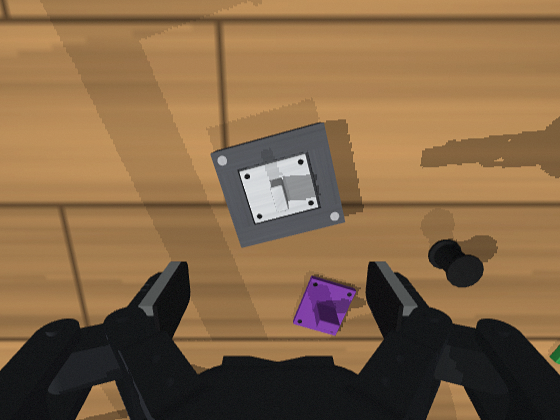

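```bash
python3 - <<'E'
import cv2,numpy as np
a=[cv2.imread(f"pics/v{k}.png") for k in range(3)]
c=lambda k,x,y,w,h,s:cv2.resize(a[k][y:y+h,x:x+w],None,fx=s,fy=s,interpolation=cv2.INTER_CUBIC)
A=c(0,195,125,180,125,2.2);B=c(1,185,185,130,130,3);C=c(2,205,115,145,140,2.7)
m=np.zeros((600,800,3),np.uint8)
m[:A.shape[0],:A.shape[1]]=A;m[:B.shape[0],410:800]=B[:,:390];m[200+0:200][:]=0
C=C[:,:391]
h=min(C.shape[0],600-280);m[280:280+h,:C.shape[1]]=C[:h]
cv2.imwrite("pics/crop.png",m)
E
```

```text
(no output)
```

View pics/crop.png

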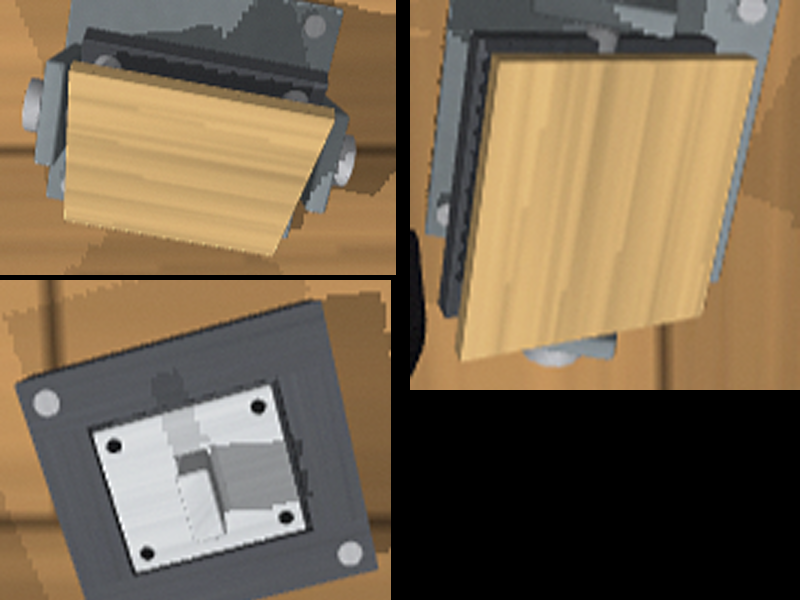

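```bash
python3 - <<'E'
from h import *
from scipy.optimize import least_squares
L=lambda k:{a:np.array(b) for a,b in np.load(f"pics/v{k}.npz").items()}
I=[L(k) for k in range(3)]
loc={'pp':(.05,.055,0),'pm':(.05,-.055,0),'mm':(-.05,-.055,0),'mp':(-.05,.055,0)}
ob=[(0,'pp',(226.8,156)),(0,'pm',(346,180)),(0,'mm',(318.6,240.5)),(0,'mp',(224.5,224.5)),
(1,'pm',(214.3,204.8)),(1,'mm',(300.7,204.6)),(1,'mp',(282.7,290.3)),(1,'pp',(202.8,304.7))]
def pose(q): # yaw about z then slope: x up slope => Ry(-th)
    return R.from_euler("ZY",[q[3],-q[4]])
def res(q,ks=(0,1)):
    return np.concatenate([proj(I[k],pose(q).apply(loc[c])+q[:3])[0]-p for k,c,p in ob if k in ks])
for ks in [(0,),(1,),(0,1)]:
    s=least_squares(res,[.49,-.24,.1,-.1,.4],args=(ks,));print(ks,s.x.round(4),"rms",np.sqrt(np.mean(s.fun**2)).round(2))
print(s.fun.round(1)); q=s.x
P=q[:3]-0.029*pose(q).apply([0,0,1]);print("pivot",P)
c=[onz(I[2],p,.028)[:2] for p in [(239.1,170.6),(306.9,152.4),(320.2,206.9),(255.4,223.9)]]
c=np.array(c);print("plate",c.mean(0).round(4),[np.linalg.norm(c[i]-c[(i+1)%4]).round(4) for i in range(4)])
for a,b in [(0,1),(3,2)]: v=c[b]-c[a];print("dir ylike",np.arctan2(v[1],v[0]))
for a,b in [(3,0),(2,1)]: v=c[b]-c[a];print("dir xlike",np.arctan2(v[1],v[0]))
# lug top z=.064
l=[onz(I[2],(205+x/2.7,115+(y-280)/2.7),.064)[:2] for x,y in [(178,473),(207,470),(225,537),(192,543)]];print("lug",np.mean(l,0))
E
```

```text
(0,) [ 0.4861 -0.2332  0.0946 -0.1888  0.5489] rms 0.51
(1,) [ 0.4868 -0.2319  0.0963 -0.1753  0.5339] rms 0.24
(0, 1) [ 0.4868 -0.2329  0.0975 -0.184   0.5516] rms 0.66
[-0.9  0.9  0.7 -1.  -0.2  0.4 -1.1  0.2  0.8 -0.4  0.2 -0.5 -0.5 -0.8
 -0.8 -0.1]
pivot [ 0.50169516 -0.23568611  0.07279819]
plate [0.4984 0.2158] [np.float64(0.073), np.float64(0.061), np.float64(0.0736), np.float64(0.0616)]
dir ylike -1.3109614206641544
dir ylike -1.3021256802896906
dir xlike 0.25692573803937624
dir xlike 0.2658604081119158
lug [0.49803859 0.21711608]
```

```bash
python3 - <<'E'
from h import *
o=[np.pi,0,.262]
arm.move_to([.498,.2162,.14],o)
arm.line_to([.498,.2162,.055],feed=.08)
print(arm.read_state()["wrist_force"])
eoat.grab(); s=arm.read_state();print(s["opening"],s["finger_force"],s["wrist_force"],s["tcp_pos"])
arm.line_to([.498,.2162,.20],feed=.06); arm.wait(.3)
s=arm.read_state();print(s["t"],s["opening"],s["finger_force"],s["wrist_force"],s["moment"],s["joints"].round(2))
i,im=shot("held"); 
for t in("plate","lug"): print(t,[(round(d["score"],2),np.round(d["location"],1).tolist()) for d in place_of(t,"wrist")])
q=np.array([.4868,-.2329,.0975,-.182,.546]);F=R.from_euler("ZY",[q[3],-q[4]])
n=F.apply([0,0,1])
for flip in(0,np.pi):
  for d in(.035,.1,.15):
    e=(F*R.from_euler("x",np.pi)*R.from_euler("z",flip)).as_euler("xyz")
    j=arm.inverse_kinematics(q[:3]+n*d,e);print(flip,d,e.round(3),None if j is None else np.round(j,2))
E
```

```text
[0.66453823 0.31833784 0.668505  ]
0.12441125317782413 60.32626032829285 [ 0.70021553 -0.36994351  2.32873036] [0.49829736 0.21630654 0.0552638 ]
14.6833 0.1263771343932817 59.99032258987427 [-0.25974064 -0.41966133 -1.52537469] [-0.0623198   0.0291371   0.05304578] [ 0.29  0.16 -0.28  1.13 -0.   -3.11]
plate [(0.76, [288.0, 318.2]), (0.71, [274.1, 250.2])]
lug [(0.96, [286.6, 336.7]), (0.56, [277.6, 280.6])]
0 0.035 [ 3.142 -0.546 -0.182] [-0.72 -0.06 -0.81  0.33  0.27  2.67]
0 0.1 [ 3.142 -0.546 -0.182] [-0.77 -0.2  -0.79  0.52  0.29  2.62]
0 0.15 [ 3.142 -0.546 -0.182] [-0.81 -0.31 -0.76  0.66  0.31  2.58]
3.141592653589793 0.035 [-3.142  0.546  2.96 ] [-0.72 -0.06 -0.81  0.33  0.27 -0.47]
3.141592653589793 0.1 [-3.142  0.546  2.96 ] [-0.77 -0.2  -0.79  0.52  0.29 -0.52]
3.141592653589793 0.15 [-3.142  0.546  2.96 ] [-0.81 -0.31 -0.76  0.66  0.31 -0.56]
```

View pics/held.png

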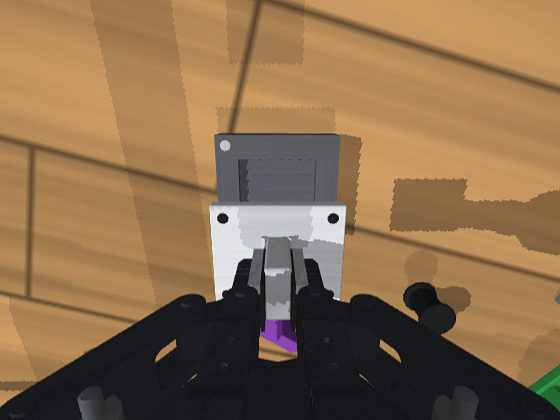

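```bash
cat >> h.py <<'E'
q=np.array([.4868,-.2329,.0975,-.182,.546]);F=R.from_euler("ZY",[q[3],-q[4]]);n=F.apply([0,0,1])
OR=(F*R.from_euler("x",np.pi)*R.from_euler("z",np.pi)).as_euler("xyz")
def plate_px(i,h=.035,pitch=0,dx=0,z=-.027): # predicted top corners of held plate, in wrist picture
    s=arm.read_state();T=R.from_euler("xyz",s["tool_rot"])
    c=np.array([[a*.03+dx,b*.036,h-.008] for a in(1,-1) for b in(-1,1)])
    return proj(i,T.apply(R.from_euler("y",pitch).apply(c))+s["tcp_pos"]).round(1)
E
python3 - <<'E'
from h import *
i=camera_info("wrist"); print(plate_px(i).tolist(),plate_px(i,pitch=.05).tolist(),plate_px(i,dx=.002).tolist(),plate_px(i,h=.037).tolist())
im=cv2.imread("pics/held.png",0).astype(float)
print([int(x) for x in im[196:214,240]],[int(x) for x in im[230,203:220]],[int(x) for x in im[230,335:352]])
arm.line_to([.498,.2162,.24],feed=.1)
arm.move_to(q[:3]+n*.085,OR); arm.wait(.3)
s=arm.read_state();print(s["t"],s["tcp_pos"],s["tool_rot"],OR,s["wrist_force"],s["moment"],s["finger_force"])
shot("pre"); im=grab_frame("side"); cv2.imwrite("pics/sidepre.png",cv2.resize(im[100:260,240:440,::-1],None,fx=3,fy=3))
i=camera_info("wrist")
print(plate_px(i).tolist()); print(proj(i,F.apply([[.05,.055,0],[.05,-.055,0],[-.05,-.055,0],[-.05,.055,0]])+q[:3]).round(1).tolist())
E
```

```text
[[207.0, 206.2], [346.0, 206.1], [214.3, 305.5], [339.1, 305.4]] [[206.2, 204.6], [346.8, 204.5], [214.7, 301.9], [338.7, 301.8]] [[206.8, 202.5], [346.2, 202.4], [214.1, 302.5], [339.3, 302.4]] [[207.9, 205.1], [345.2, 204.9], [215.0, 303.4], [338.4, 303.3]]
[49, 47, 40, 42, 39, 64, 98, 111, 106, 148, 184, 196, 200, 199, 198, 200, 202, 204] [117, 116, 116, 132, 131, 133, 131, 112, 233, 226, 223, 224, 224, 223, 224, 223, 224] [220, 222, 221, 221, 222, 221, 221, 221, 232, 174, 78, 84, 83, 82, 79, 77, 78]
17.9083 [ 0.4435869  -0.22477009  0.17022088] [-3.14154678  0.54605816  2.96013277] [-3.14159265  0.546       2.95959265] [ 0.16861516 -0.15707121 -0.90737716] [ 0.09713712  0.66705887 -0.03528084] 59.796969294548035
[[208.5, 204.4], [348.1, 204.4], [215.6, 304.3], [340.9, 304.3]]
[[348.8, 281.3], [207.1, 281.3], [196.9, 151.3], [359.1, 151.3]]
```

View pics/pre.png

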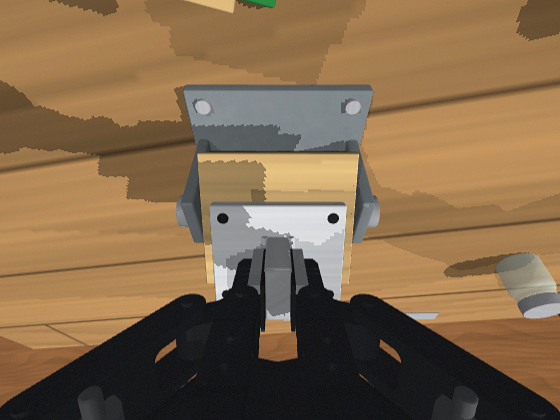

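View pics/sidepre.png

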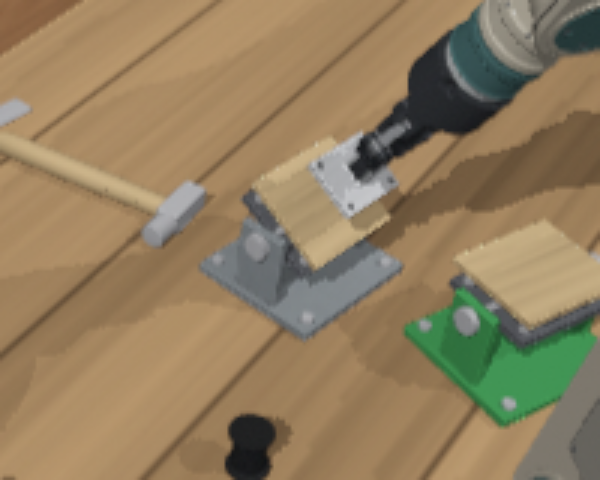

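```bash
cat >> h.py <<'E'
def rd(w=.2):
    arm.wait(w); s=arm.read_state(); return np.array(s["wrist_force"]),np.array(s["moment"]),s
E
python3 - <<'E'
from h import *
arm.line_to(q[:3]+n*.044,feed=.06)
f0,m0,s=rd(.3); y=F.apply([0,1,0]);x=F.apply([1,0,0]); np.savez("base.npz",f0=f0,m0=m0)
d=.044
while d>.026:
    d-=.001; arm.line_to(q[:3]+n*d,feed=.02); f,m,s=rd(.12)
    fn=(f-f0)@n; da=(s["tcp_pos"]-q[:3])@n
    print(round(d,4),round(da,4),"fn %.2f fx %.2f fy %.2f mx %.3f my %.3f"%(fn,(f-f0)@x,(f-f0)@y,(m-m0)@x,(m-m0)@y))
    if fn>5: break
print(s["t"],s["finger_force"])
E
```

```text
0.043 0.043 fn -1.33 fx -0.38 fy -0.39 mx -0.048 my 0.070
0.042 0.042 fn -0.85 fx -0.60 fy -0.65 mx -0.027 my 0.072
0.041 0.041 fn -1.04 fx -0.73 fy 1.14 mx -0.047 my 0.057
0.04 0.04 fn -1.05 fx -1.01 fy 0.56 mx -0.030 my 0.036
0.039 0.039 fn -0.06 fx -1.21 fy -0.33 mx 0.042 my 0.022
0.038 0.038 fn -1.26 fx -0.65 fy -0.50 mx -0.027 my 0.060
0.037 0.0371 fn 1.41 fx -0.73 fy 0.92 mx -0.020 my 0.058
0.036 0.036 fn 2.72 fx -1.33 fy 0.59 mx 0.005 my 0.089
0.035 0.035 fn 3.42 fx -1.02 fy 0.45 mx 0.000 my 0.015
0.034 0.034 fn 4.77 fx -1.14 fy 0.04 mx 0.031 my 0.085
0.033 0.033 fn 5.68 fx -1.58 fy 0.59 mx -0.010 my 0.116
23.175 60.64437389373779
```

```bash
python3 - <<'E'
from h import *
b=np.load("base.npz")
arm.line_to(q[:3]+n*.0317,feed=.01)
F_=[]
for k in range(8): f,m,s=rd(.1); F_.append([(f-b["f0"])@n,*(F.inv().apply(m-b["m0"]))])
print(np.mean(F_,0).round(3),np.std(F_,0).round(3),s["t"],s["finger_force"],(s["tcp_pos"]-q[:3])@n)
i,im=shot("fin"); im2=grab_frame("side")
a=cv2.resize(im[130:330,180:380,::-1],(500,500)); c=cv2.resize(im2[130:220,310:400,::-1],(500,500),interpolation=cv2.INTER_CUBIC)
cv2.imwrite("pics/finc.png",cv2.resize(np.hstack([a,c]),(800,400)))
print(plate_px(i).tolist()); print([(proj(i,F.apply([[-.05,-.055,0],[-.05,.055,0]])+q[:3]-n*z).round(1).tolist()) for z in(0,.006)])
E
```

```text
[ 6.802  0.012  0.057 -0.033] [0.716 0.036 0.026 0.039] 24.2583 60.839563608169556 0.031716139106417275
[[208.6, 204.4], [348.1, 204.4], [215.7, 304.3], [340.9, 304.3]]
[[[170.8, 164.3], [386.0, 164.2]], [[174.6, 162.4], [382.2, 162.3]]]
```

View pics/finc.png

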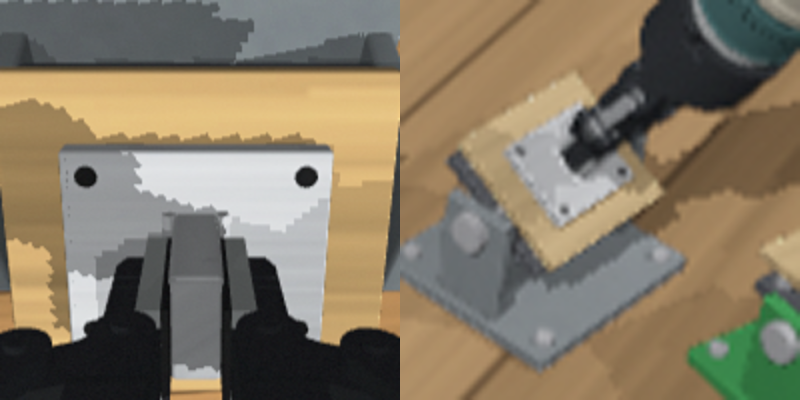

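```bash
python3 -c "
from workcell import job
print(job.sign_off())"
```

```text
the job is handed in; nothing more can be done
None
```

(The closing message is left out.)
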